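# Air the coated panels in a staggered tray stack

## Robot

A 6-joint arm with a two-finger parallel gripper is mounted at the origin on a cart in front of the work surface, level with it; the furniture and walls round the work are solid. World frame = base frame: x ahead of the robot, y to its left, z up, the work surface at z = 0. Lengths are in m, angles in rad, forces in N, time in s.
With the tool pointing down it reaches from about 0.375 to 0.925 m from the base axis. Payload 5.7 kg.
Tool frame: the origin (TCP) lies midway between the tips of the shut fingers; the grasp point (between the pads) lies 19 mm behind it; z points along the fingers, y is the direction in which the jaws open and shut (so a half turn about z gives the same grasp; the last joint's range is limited). The gripper opens to 88 mm and grips with 3 to 60 N. Pads are 20 mm wide; open, the fingers measure 115 mm over their backs; the gripper's body (75 mm by 178 mm) begins 61 mm behind the grasp point.
Start: joints at [-1.44, 0.359, 1.51, -0, 1.272, -0.115], TCP at [0.146, -0.582, 0.223] pointing down, gripper open.
Joint ranges: [-2.97, 2.97], [-1.01, 2.36], [0.21, 2.38], [-0.96, 4.11], [0.2, 2.71], [-2.98, 2.98]. Speed limits (rad/s): [2.39, 2.39, 3.14, 3.14, 3.14, 3.14].

## Interface

Orientations are given as [roll, pitch, yaw] about the fixed x, y, z axes, in that order (R = Rz(yaw) Ry(pitch) Rx(roll)).
In Python, from bench import readout, camera, hand_in gives the robot as it stands. The module is installed in compiled form; this text tells all that it offers.
- The arm moves only by the tool jog_arm, never from a script. Its argument "targets" is a list of rows, each a list of 5 numbers: the shift along the tool's x, y, z in units of 60 mm (1.0 is 60 mm), then the turn about the tool's z in units of 6 degrees (1.0 is 6 degrees), then the opening in per cent of the stroke, from 0 (shut) to 100 (fully open). In form: [[tx, ty, tz, turn, jaw], ...]. A call has 1 to 20 rows; each row shifts and turns the commanded pose from where the row before left it, along the tool's axes as they then stand; what a row does not reach is not made up. A row lasts 1/8 s, in which the tool goes at most 62.5 mm and 10.7 degrees, less where a joint would pass 70% of its speed; a pose out of reach is approached as far as the arm can. A call is refused whole if a number of a shift passes 1 or a number of a turn 1, either way. A call with a gripper value outside its range is refused whole. The fingers move at their own pace and stop on an object; the grip force is fixed at half the most. Time passes only in rows, so rows that do not move let the fingers close. It gives the time, the measured TCP pose, the force and the opening at its end, in the units of the state.
- readout.get_obs(): the state, without advancing time (a new reading comes with each control period).
- camera(name): name is "scene" or "top" or "wrist"; returns a dict with "pixels" (400x640x3 uint8, red, green, blue), "fov_y" (degrees; the focal length in pixels is half the picture's height over the tangent of half this angle, whatever the lens; pixels are square), "cx", "cy" (the principal point, pixels), "dist_coeffs" ([k1, k2, p1, p2, k3] as OpenCV has them; the pictures are not rectified), "extrinsics" (4x4, takes a point from world to camera coordinates); the wrist camera has in their place "mount" (4x4, takes a point from camera to tool coordinates, whose origin is the TCP and whose axes are the flange's). Camera axes: x right, y down, z forward; pixel columns grow to the right and rows downward; lengths in m; the calibration is good to about 2 mm. A picture is of the moment at which its call begins: read the wrist's pose just before it. There is no depth.
- hand_in(): hands the job in, once; it reports no verdict.
The state is a dict: "t": time; "joint_pos": joint angles; "joint_velocities": joint speeds; "effort": joint torques, N m; "position": TCP position; "tcp_rot": TCP orientation; "wrist_force": force on the tool from outside, world axes, zero at the start; "ft_torque": the same for the moment, N m; "finger_gap": finger opening in m.
Only numpy, scipy, OpenCV 4.12 (cv2) and the standard library are available. Lean on these libraries where they do the work, as an engineer would, in place of code of your own. Each camera call takes 0.05 s, during which the arm holds its last target.

## Task

The coated panels in the grey case are ready to air. Lift the case's clear lid by its blue tab and swing it over until it stays open by itself, then take the two white trays out level, one after the other, and set them gently on the drying stack behind the balance, carrying on its stagger: each new tray is shifted the opposite way from the one beneath it, with the groove under its floor fully down over that tray's end lip. Leave the stack where it stands, the lid open, and the jars and bottles around undisturbed.

Things in the scene. Friction and masses are not known exactly. Their poses are not given: they have to be found in the camera images.
- tray_case: Fixed grey case, 126 mm deep (x), 184 mm wide (y), walls 62 mm high and 4 mm thick, black mat inside whose top is 8 mm above the bench. Origin on the bench under its middle; its x points roughly away from the robot, y to the left. The lid's hinge runs along y at its back. A fixed raised shelf, its top 170 mm above the bench, stands behind it.
- lid (a joint): Angle of the clear lid (rad): 0 shut, 1.85 open against its stop, leaning back away from the robot, its tab then reaching about 220 mm above the bench. 0.25 kg; it falls shut when let go below about 1.35 and falls open and stays when let go above about 1.55.
- lid_tab (a point): Middle of the blue lifting tab on the front of the lid, 79 mm above the bench when shut: 28 mm wide (along y), sticking out 36 mm, 8 mm thick. Both sides are free: it can be pinched across its 28 mm width from above, and pivots between the fingers as the lid swings.
- lid_hinge (a point): Point on the hinge line, in the middle of the case's back rim, 62 mm above the bench; the tab lies 148 mm in front of it and 17 mm above it when shut.
- stack_tray_bottom: Bottom tray of the drying stack (blue and green panels), loose on the bench. All four white trays are alike: 150 mm long (own y, roughly to the robot's left), 56 mm wide (own x), 36 mm high, 0.2 to 0.31 kg, open on top, walls 4 mm thick, the same either way round. Origin in the middle of the underside, z up.
- stack_tray_second: Second tray (green, yellow, blue), seated on the bottom one and shifted 28 mm along the bottom tray's +y (to the left). Each tray seats 30 mm above the one below. So the next goes 28 mm along -y from this one, straight above the bottom tray; the last goes straight above this one, 60 mm higher.
- case_tray_upper: Upper tray in the case (yellow and orange panels), lying straight on the lower one, length along the case's y; same shape and origin. Grip it across its 56 mm width at its middle, 24 mm above its underside; 25 mm or more is free on each side inside the case. It just lifts off.
- case_tray_lower: Lower tray in the case (red and magenta panels), alike, on the mat. Under a tray, 6 mm deep, are two pairs of round cross ribs, each with a groove 8 mm wide between them, centred at y = +-45 mm, for the 4 mm end lip of the tray below. The ribs reach x = +-22 mm and go between that tray's long walls (inner faces +-24 mm).
- bottle_white: Tall white bottle, 66 mm across, 170 mm high, standing loose at the left. Origin at the middle of its underside.
- jar_red: Lidded jar of red ink, 70 mm across, 76 mm high, standing loose in front of the case to the left. Origin at the middle of its underside.
- jar_yellow: Lidded jar of yellow ink, 63 mm across, 72 mm high, standing loose in front of the case to the right. Origin at the middle of its underside.
- dish: White dish on the pan of the balance, fixed, 71 mm across; its rim, the highest point of the balance, is 84 mm above the bench. The balance (149 x 210 mm) stands fixed between the robot and the stack. Origin at the middle of its underside.

How it is judged:
On the way, in this order (a step that is already met when the one before it is completed fails the run):
1. the lid is swung open and stays up (value of joint lid above 1.65 rad), for 0.2 s.
2. the upper tray from the case sits fully down on the second tray of the stack, shifted back over the bottom one (y of case_tray_upper in the frame of stack_tray_second between -0.0325 and -0.0235 m and x of case_tray_upper in the frame of stack_tray_second between -0.006 and 0.006 m and z of case_tray_upper in the frame of stack_tray_second between 0.0275 and 0.0325 m and angle between case_tray_upper's own z axis and vertical below 0.03 rad and angle between the x axis of case_tray_upper and the x axis of stack_tray_second, either way round below 0.06 rad), for 0.2 s.
At the end, for the whole second after the job is handed in: Lid open (over 1.65 rad). Four trays at rest in one zigzag stack, level and fully down (30 mm a step, 2.5 mm), shifted 28 mm +y, back, and +y again (4.5 mm; last 8 mm over the second), in line (6 mm, 0.06 rad); bottom tray within 30 mm of its start (all of step 2 and value of joint lid above 1.65 rad and y of case_tray_lower in the frame of stack_tray_second between -0.008 and 0.008 m and x of case_tray_lower in the frame of stack_tray_second between -0.006 and 0.006 m and z of case_tray_lower in the frame of stack_tray_second between 0.0575 and 0.0625 m and angle between each of case_tray_lower, stack_tray_second's own z axis and vertical below 0.03 rad and angle between the x axis of case_tray_lower and the x axis of stack_tray_second, either way round below 0.06 rad and y of stack_tray_second in the frame of stack_tray_bottom between 0.0235 and 0.0325 m and x of stack_tray_second in the frame of stack_tray_bottom between -0.006 and 0.006 m and z of stack_tray_second in the frame of stack_tray_bottom between 0.0275 and 0.0325 m and angle between the x axis of stack_tray_second and the x axis of stack_tray_bottom, either way round below 0.06 rad and linear speed of each of case_tray_upper, case_tray_lower below 0.02 m/s and distance of stack_tray_bottom from where it was at the start of the episode below 0.03 m); the robot touches nothing.
It fails at once if a tray from the case is tipped by more than 0.45 rad (angle between any of case_tray_upper, case_tray_lower's own z axis and vertical above 0.45 rad).
It fails at once if a tray is dropped on the stack (faster than 0.5 m/s just above its seat) ((horizontal distance between case_tray_upper and stack_tray_second below 0.06 m and z of case_tray_upper in the frame of stack_tray_second below 0.05 m and linear speed of case_tray_upper above 0.5 m/s) or (horizontal distance between case_tray_lower and stack_tray_second below 0.06 m and z of case_tray_lower in the frame of stack_tray_second below 0.08 m and linear speed of case_tray_lower above 0.5 m/s)).
It fails at once if the stack is shoved: its bottom tray moves more than 30 mm (distance of stack_tray_bottom from where it was at the start of the episode above 0.03 m).
It fails at once if a loose jar or the tall bottle is moved more than 30 mm or tipped (distance of any of bottle_white, jar_red, jar_yellow from where it was at the start of the episode above 0.03 m or angle between any of bottle_white, jar_red, jar_yellow's own z axis and vertical above 0.3 rad).
It also fails if it takes over 70 s, if anything falls off the work surface, if the arm or the gripper's body presses on something with over 40 N, if the wrist force passes 120 N, or if a joint passes its speed limit or range.

## Working session

There is one attempt and no reset: what is moved stays moved. The work goes in short steps, Python scripts to look and compute and a tool call to move; the robot and the scene stay as the last step left them, time stands still between calls to the robot, and variables do not carry over. Pictures are saved under pics/ and viewed, and the job is handed in when it is done.

Besides the shell and the picture viewer there is one more tool, called after "Request:" as a command line: name --pt "numbers of a row" for each row, then --argument value for the rest. jog_arm: Moves the arm, as the interface text tells. Its arguments: {"type":"object","properties":{"targets":{"type":"array"}},"required":["targets"]}

```bash
mkdir -p pics
cat > h.py <<'E'
import numpy as np, cv2
from bench import readout, camera, hand_in
from scipy.spatial.transform import Rotation as R
def snap(n,f):
    o=readout.get_obs(); c=camera(n); cv2.imwrite('pics/'+f,c['pixels'][:,:,::-1]); c['obs']=o
    np.save('pics/'+f+'.npy',c,allow_pickle=True); return c
def load(f): return np.load('pics/'+f+'.npy',allow_pickle=True).item()
def K(c):
    f=200/np.tan(np.radians(c['fov_y'])/2); return np.array([[f,0,c['cx']],[0,f,c['cy']],[0,0,1.]])
def w2c(c):
    if 'extrinsics' in c: return np.array(c['extrinsics'])
    o=c['obs']; T=np.eye(4); T[:3,:3]=R.from_euler('xyz',o['tcp_rot']).as_matrix(); T[:3,3]=o['position']
    return np.linalg.inv(T@np.array(c['mount']))
def ray(c,uv):
    p=cv2.undistortPoints(np.array(uv,float).reshape(-1,1,2),K(c),np.array(c['dist_coeffs'])).reshape(-1,2)
    E=w2c(c); d=np.c_[p,np.ones(len(p))]@E[:3,:3]; o=-E[:3,:3].T@E[:3,3]; return o,d
def onz(c,uv,z):
    o,d=ray(c,uv); return o+d*((z-o[2])/d[:,2])[:,None]
def proj(c,P):
    E=w2c(c); r,_=cv2.Rodrigues(E[:3,:3]); return cv2.projectPoints(np.array(P,float).reshape(-1,1,3),r,E[:3,3],K(c),np.array(c['dist_coeffs']))[0].reshape(-1,2)
def tri(cs,uvs):
    A=np.zeros((3,3));b=np.zeros(3)
    for c,uv in zip(cs,uvs):
        o,d=ray(c,[uv]); d=d[0]/np.linalg.norm(d[0]); M=np.eye(3)-np.outer(d,d); A+=M;b+=M@o
    return np.linalg.solve(A,b)
E
python3 - <<'E'
from h import *
for n in ['scene','top','wrist']:
    c=snap(n,n+'0.png'); print(n,c['fov_y'],c['cx'],c['cy'],c['dist_coeffs'],w2c(c).round(3).tolist())
print(readout.get_obs())
E
```

```text
scene 48.57589281026681 316.4501275453132 195.184636507952 [0.01877543 0.         0.         0.         0.        ] [[-0.811, -0.585, 0.008, 0.416], [-0.274, 0.367, -0.889, 0.225], [0.517, -0.723, -0.458, 0.783], [0.0, 0.0, 0.0, 1.0]]
top 54.51333666215963 325.0662942851627 195.63715311346044 [0.01012969 0.         0.         0.         0.        ] [[-0.009, -1.0, -0.015, 0.017], [-0.991, 0.011, -0.135, 0.537], [0.135, 0.014, -0.991, 0.843], [0.0, 0.0, 0.0, 1.0]]
wrist 60.58629939194725 321.30395762047937 199.42504573751893 [-0.0603962  0.         0.         0.         0.       ] [[0.244, -0.97, -0.002, -0.599], [-0.934, -0.235, 0.268, -0.033], [-0.261, -0.063, -0.963, 0.391], [0.0, 0.0, 0.0, 1.0]]
{'t': 0.15, 'joint_pos': array([-1.44010485e+00,  3.59341656e-01,  1.51116423e+00,  1.54007056e-05,
        1.27249536e+00, -1.15111437e-01]), 'joint_velocities': array([-0.00055458, -0.0015314 , -0.00272798,  0.00024148,  0.00044121,
       -0.00071275]), 'effort': array([ 8.85022291e-04, -5.15754676e+01, -2.71009344e+01,  6.76770019e-02,
        3.05899093e-02, -7.85220550e-05]), 'position': array([ 0.14592417, -0.5814477 ,  0.2220089 ]), 'tcp_rot': array([-3.14019507e+00, -1.76404109e-04,  2.45798254e-01]), 'wrist_force': array([-0.37609609,  0.23236542, -0.57459479]), 'ft_torque': array([ 0.03085616, -0.01181211, -0.03815589]), 'finger_gap': 0.08789437902955684}
```

View pics/top0.png

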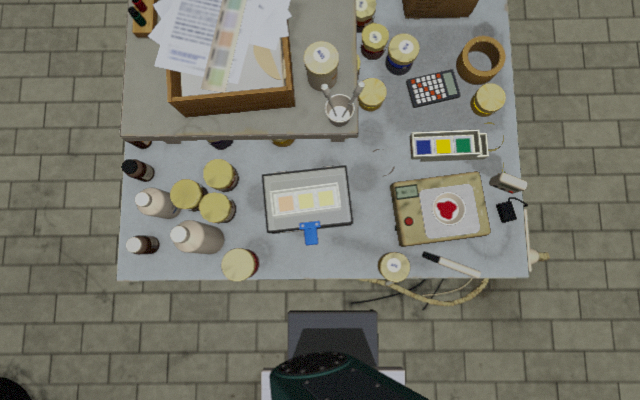

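View pics/scene0.png

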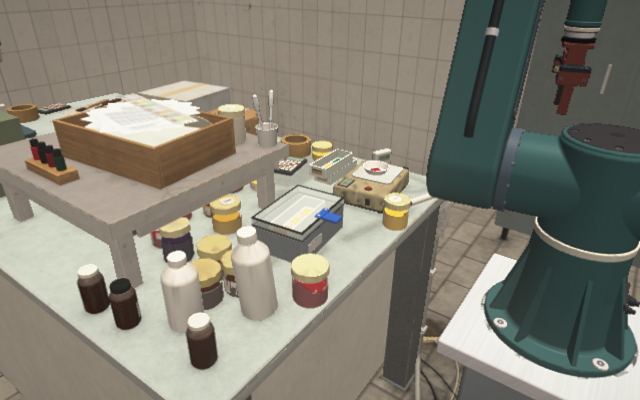

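View pics/wrist0.png

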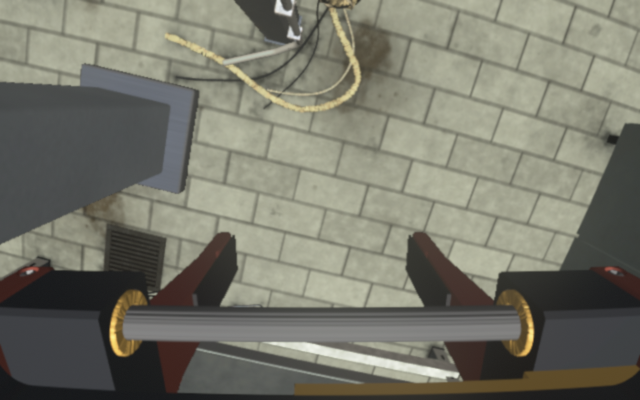

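Run:
```python
from h import *
c=load('top0.png'); im=cv2.imread('pics/top0.png')
a=cv2.resize(im[125:260,250:530],None,fx=2.8,fy=2.8,interpolation=cv2.INTER_CUBIC); cv2.imwrite('pics/crop1.png',a)
for n,uv,z in [('tab',(311,233),.083),('stack',(448,145),.066),('case',(307,200),.07),('balance',(440,210),.06),('jary',(395,266),.072),('jarr',(240,264),.076),('shelf front edge',(240,137),.17),('bottle',(182,232),.17),('cup',(341,110),.25)]:
    print(n,onz(c,[uv],z)[0].round(4))
hsv=cv2.cvtColor(im,cv2.COLOR_BGR2HSV); m=cv2.inRange(hsv,(105,150,100),(125,255,255)); m[:210]=0
n,l,s,ce=cv2.connectedComponentsWithStats(m)
for i in range(1,n):
    if s[i][4]>50: print(s[i],ce[i],onz(c,[ce[i]],.083))
```

```text
tab [0.4514 0.0412 0.083 ]
stack [ 0.6433 -0.2624  0.066 ]
case [0.5236 0.0502 0.07  ]
balance [ 0.4996 -0.2394  0.06  ]
jary [ 0.3807 -0.1356  0.072 ]
jarr [0.3879 0.1922 0.076 ]
shelf front edge [0.6372 0.1754 0.17  ]
bottle [0.4524 0.2822 0.17  ]
cup [ 0.66   -0.0212  0.25  ]
[299 221  22  24 288] [310.16666667 232.27430556] [[0.4529711  0.04294118 0.083     ]]
```

View pics/crop1.png

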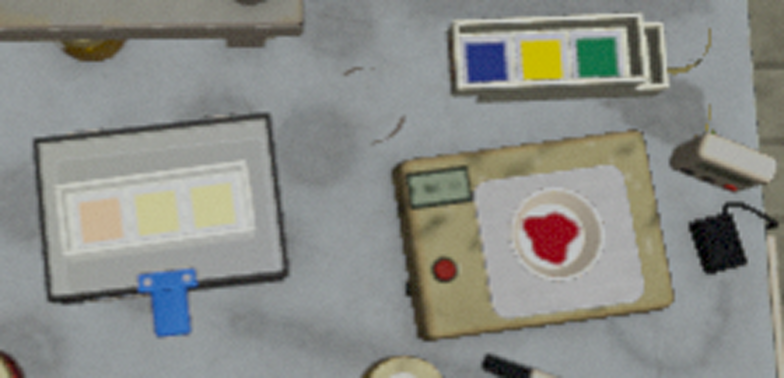

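Run:
```python
from h import *
c=load('scene0.png'); im=cv2.imread('pics/scene0.png')
o=c['obs'];Rm=R.from_euler('xyz',o['tcp_rot']).as_matrix();p=o['position']
for q in [(0,0,0),(0,.044,0),(0,-.044,0),(0,.0575,-.019),(0,-.0575,-.019),(0,.089,-.08),(0,-.089,-.08),(.0375,.089,-.08),(-.0375,.089,-.08)]:
    print(q,proj(c,p+Rm@np.array(q)).round(0)[0])
a=im[170:270,240:360]; cv2.imwrite('pics/crop2.png',cv2.resize(a,None,fx=6,fy=6,interpolation=cv2.INTER_CUBIC))
cv2.imwrite('pics/crop3.png',cv2.resize(im[0:150,500:640],None,fx=4,fy=4,interpolation=cv2.INTER_CUBIC))
```

```text
(0, 0, 0) [559. 110.]
(0, 0.044, 0) [557. 105.]
(0, -0.044, 0) [560. 114.]
(0, 0.0575, -0.019) [559.  97.]
(0, -0.0575, -0.019) [562. 108.]
(0, 0.089, -0.08) [564.  72.]
(0, -0.089, -0.08) [570.  87.]
(0.0375, 0.089, -0.08) [549.  71.]
(-0.0375, 0.089, -0.08) [579.  73.]
```

View pics/crop2.png

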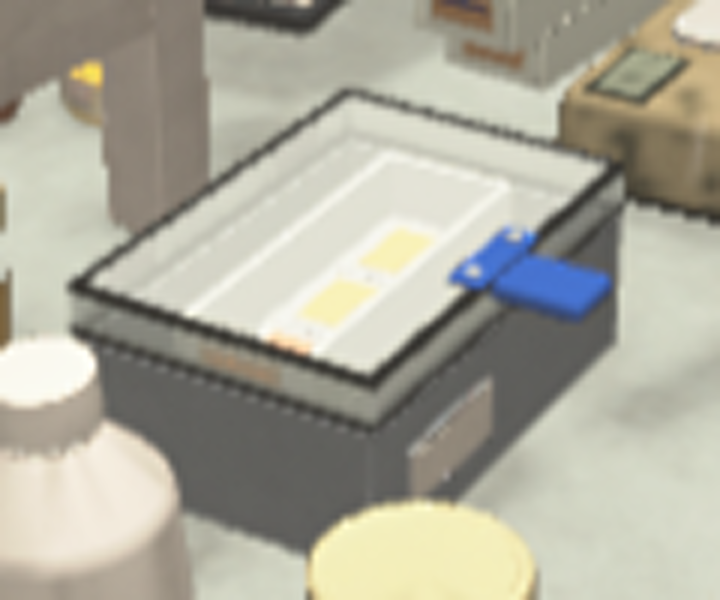

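View pics/crop3.png

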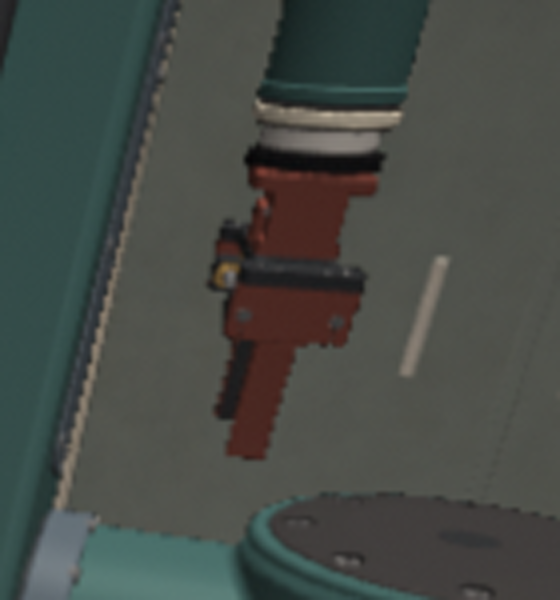

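```bash
cat >> h.py <<'E'
def go(p,yaw,o=None,row=1):
    "print total shift units in tool axes from current (or given) pose, turn units"
    o=o or readout.get_obs(); y0=o['tcp_rot'][2]; Rm=R.from_euler('xyz',[np.pi,0,y0]).as_matrix()
    d=Rm.T@(np.array(p)-o['position']); dy=(yaw-y0+np.pi)%(2*np.pi)-np.pi
    print('units',(d/.06).round(2),'turn',round(-np.degrees(dy)/6,2))
E
python3 - <<'E'
from h import *
c=load('wrist0.png');print(np.array(c['mount']).round(3))
go((.47,-.26,.30),.246);
E
```

```text
[[ 0.    -0.963 -0.269  0.073]
 [ 1.     0.    -0.     0.   ]
 [ 0.    -0.269  0.963 -0.163]
 [ 0.     0.     0.     1.   ]]
units [ 6.54 -3.88 -1.3 ] turn -0.0
```

Request:
jog_arm --pt "0.8 -0.3 -0.2 0 100" --pt "0.88 -0.32 -0.2 0 100" --pt "0.88 -0.32 -0.2 0 100" --pt "0.88 -0.32 -0.2 0 100" --pt "0.88 -0.32 -0.2 0 100" --pt "0.88 -0.32 -0.2 0 100" --pt "0.88 -0.32 -0.1 0 100" --pt "0.88 -0.32 0 0 100" --pt "0.88 -0.32 0 0 100" --pt "0.88 -0.32 0 0 100" --pt "0 0 0 1 100" --pt "0 0 0 1 100" --pt "0 0 0 0 100" --pt "0 0 0 0 100"

```text
t: 1.9
position: [0.6068, -0.2696, 0.3004]
tcp_rot: [-3.141, 0.0, 0.038]
wrist_force: [0.2, -0.2, -0.1]
finger_gap: 0.0878
```

Run:
```python
from h import *
c=snap('wrist','w1.png'); print(c['obs']['position'],c['obs']['tcp_rot'],c['obs']['t'])
```

```text
[ 0.60680299 -0.26957697  0.30043797] [-3.14117197e+00  4.14098314e-04  3.81376719e-02] 1.9
```

View pics/w1.png

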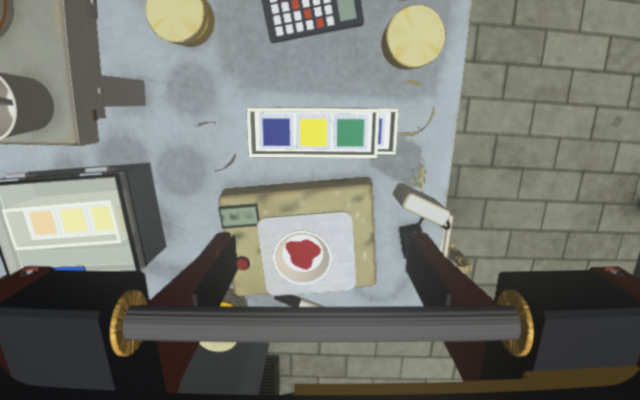

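Run:
```python
from h import *
im=cv2.imread('pics/w1.png')
cv2.imwrite('pics/crop4.png',cv2.resize(im[95:170,235:410],None,fx=4.5,fy=4.5,interpolation=cv2.INTER_CUBIC))
```

```text
(no output)
```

View pics/crop4.png

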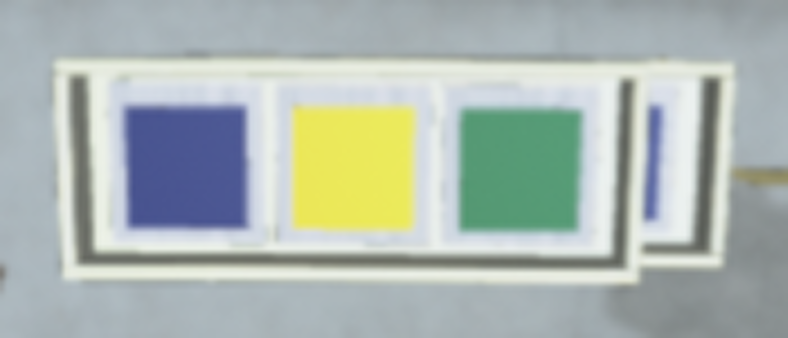

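Run:
```python
from h import *
c=load('w1.png')
s=lambda P:[((x+.5)/4.5-.5+235,(y+.5)/4.5-.5+95) for x,y in P]
P=onz(c,s([(53,59),(64,279),(638,284),(648,63)]),.066); print(P.round(4)); 
print([np.linalg.norm(P[i]-P[(i+1)%4]).round(4) for i in range(4)],P.mean(0), [np.arctan2(-(P[i]-P[j])[0],(P[i]-P[j])[1]) for i,j in((0,3),(1,2))])
Q=onz(c,s([(735,65),(723,268)]),.036);print(Q)
# jars nearby
```

```text
[[ 0.6731 -0.1825  0.066 ]
 [ 0.6176 -0.1845  0.066 ]
 [ 0.622  -0.3334  0.066 ]
 [ 0.6777 -0.3315  0.066 ]]
[np.float64(0.0555), np.float64(0.1489), np.float64(0.0558), np.float64(0.1491)] [ 0.64759714 -0.25795596  0.066     ] [np.float64(0.03111198524266863), np.float64(0.02946862424468544)]
[[ 0.67807996 -0.3599635   0.036     ]
 [ 0.62307515 -0.3617459   0.036     ]]
```

Run:
```python
from h import *
go((.44,.03,.30),.11)
```

```text
units [-2.59 -5.1   0.01] turn -0.69
```

Request:
jog_arm --pt "-0.43 -0.85 0 0 100" --pt "-0.43 -0.85 0 0 100" --pt "-0.43 -0.85 0 0 100" --pt "-0.43 -0.85 0 0 100" --pt "-0.43 -0.85 0 0 100" --pt "-0.43 -0.85 0 0 100" --pt "0 0 0 -0.7 100" --pt "0 0 0 0 100" --pt "0 0 0 0 100"

```text
t: 3.08
position: [0.4416, 0.0301, 0.3008]
tcp_rot: [3.142, -0.0, 0.108]
wrist_force: [0.4, 0.5, -0.2]
finger_gap: 0.0877
```

Run:
```python
from h import *
c=snap('wrist','w2.png'); print(c['obs']['position'],c['obs']['tcp_rot'],c['obs']['t'])
```

```text
[0.44158884 0.03011268 0.3008311 ] [ 3.14150861e+00 -4.33495718e-04  1.07969383e-01] 3.075
```

View pics/w2.png

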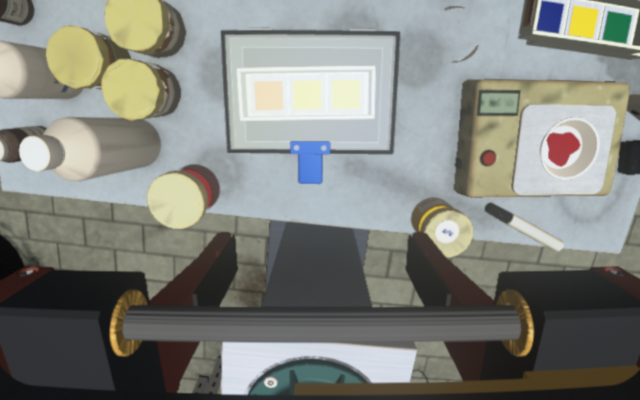

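Run:
```python
from h import *
c=load('w2.png'); im=cv2.imread('pics/w2.png')
hsv=cv2.cvtColor(im,cv2.COLOR_BGR2HSV); m=cv2.inRange(hsv,(105,150,80),(125,255,255)); m[:135]=0;m[200:]=0;m[:,:280]=0;m[:,340:]=0
n,l,s,ce=cv2.connectedComponentsWithStats(m); print(s)
for v in range(140,188,4):
    x=np.where(m[v])[0]; print(v,x.min() if len(x) else 0,x.max() if len(x) else 0,end='; ')
cv2.imwrite('pics/crop5.png',cv2.resize(im[20:195,210:410],None,fx=3.9,fy=3.9,interpolation=cv2.INTER_CUBIC))
P=onz(c,[(299,170),(324,170),(311.5,156),(311.5,184)],.083);print(P)
L=onz(c,[(221,31),(400,31),(395,154),(228,153)],.083);print(L,L.mean(0))
```

```text
[[     0      0    640    400 255150]
 [   292    143      4      3      7]
 [   291    143     38     40    843]]
140 0 0; 144 292 319; 148 301 318; 152 291 327; 156 300 320; 160 300 320; 164 300 320; 168 300 320; 172 300 320; 176 300 320; 180 300 320; 184 0 0; [[0.44031076 0.05515143 0.083     ]
 [0.44335146 0.02712724 0.083     ]
 [0.45759809 0.04273422 0.083     ]
 [0.42572441 0.03950662 0.083     ]]
[[ 0.57722286  0.1490254   0.083     ]
 [ 0.59684405 -0.03477132  0.083     ]
 [ 0.47004692 -0.04969705  0.083     ]
 [ 0.4510667   0.13594949  0.083     ]] [0.52379513 0.05012663 0.083     ]
```

View pics/crop5.png

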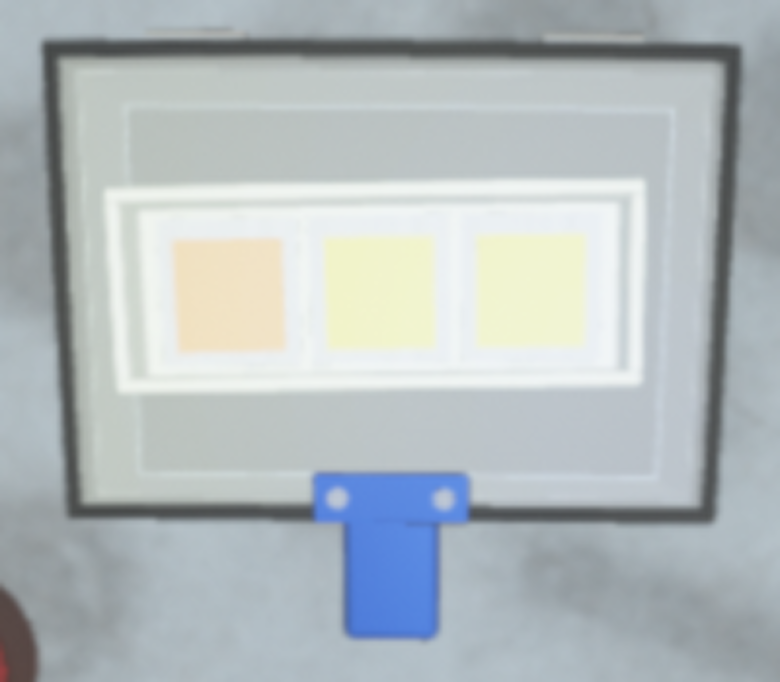

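Run:
```python
from h import *
a=cv2.imread('pics/top0.png')[60:150,160:380]; cv2.imwrite('pics/crop6.png',cv2.resize(a,None,fx=3.5,fy=3.5,interpolation=cv2.INTER_CUBIC))
a=cv2.imread('pics/scene0.png')[80:200,40:300]; cv2.imwrite('pics/crop7.png',cv2.resize(a,None,fx=3,fy=3,interpolation=cv2.INTER_CUBIC))
```

```text
(no output)
```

View pics/crop6.png

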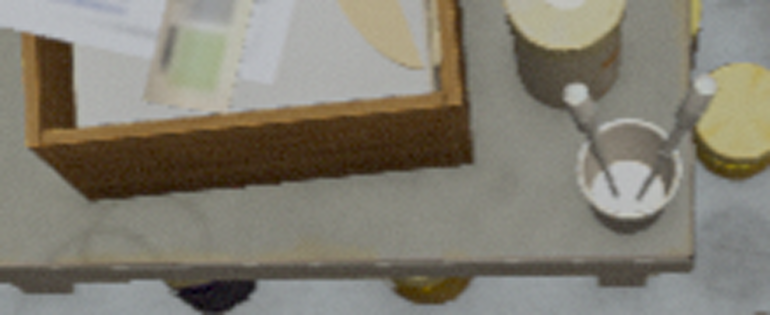

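View pics/crop7.png

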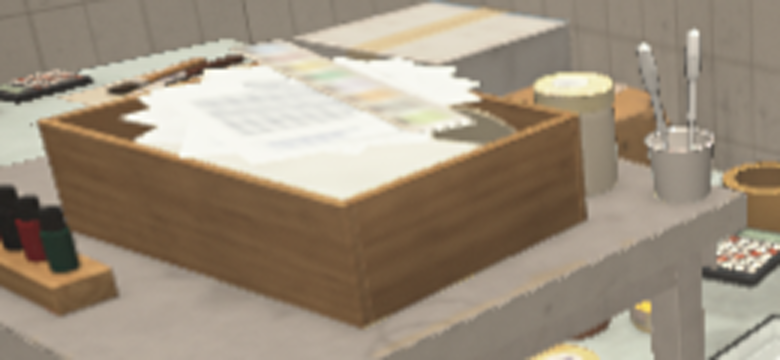

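Run:
```python
from h import *
t=load('top0.png');s=load('scene0.png')
T=lambda x,y:(x/3.5+160,y/3.5+60); S=lambda x,y:(x/3+40,y/3+80)
for n,a,b in [('brushR',(705,87),(693,35)),('brushL',(576,94),(645,48)),('cup rim',(632,168),(682,138)),('boxR',(462,105),(580,115)),('boxL',(32,147),(345,203)),('jar',(565,5),(575,88)),('shelf corner',(693,255),(745,190))]:
    print(n,tri([t,s],[T(*a),S(*b)]).round(3))
```

```text
brushR [ 0.687 -0.054  0.293]
brushL [0.683 0.006 0.296]
cup rim [ 0.674 -0.022  0.22 ]
boxR [0.695 0.065 0.256]
boxL [0.676 0.281 0.258]
jar [0.75  0.013 0.254]
shelf corner [ 0.641 -0.056  0.174]
```

Run:
```python
from h import *
go((.4354,.0408,.066),.104)
# arc rows in tool frame (x fwd, z down): units
th=np.r_[0:1.64:18j]; ph=th+np.arctan2(17,152); X=-.153*np.cos(ph); Z=.153*np.sin(ph)
print(np.c_[np.diff(X)/.06,-np.diff(Z)/.06].round(2).tolist())
```

```text
units [-0.08 -0.19  3.91] turn 0.04
[[0.04, -0.24], [0.06, -0.24], [0.08, -0.23], [0.11, -0.22], [0.13, -0.21], [0.15, -0.2], [0.17, -0.18], [0.18, -0.17], [0.2, -0.15], [0.21, -0.13], [0.22, -0.11], [0.23, -0.08], [0.24, -0.06], [0.24, -0.04], [0.25, -0.01], [0.25, 0.01], [0.24, 0.03]]
```

Request:
jog_arm --pt "-0.08 -0.19 0.5 0 60" --pt "0 0 0.7 0 60" --pt "0 0 0.7 0 60" --pt "0 0 0.7 0 60" --pt "0 0 0.6 0 60" --pt "0 0 0.4 0 60" --pt "0 0 0.31 0 60" --pt "0 0 0 0 60" --pt "0 0 0 0 60"

```text
t: 4.25
position: [0.4359, 0.041, 0.0665]
tcp_rot: [3.142, -0.001, 0.109]
wrist_force: [0.2, 0.5, -0.0]
finger_gap: 0.0528
```

Run:
```python
from h import *
c=snap('wrist','w3.png'); snap('scene','s3.png'); print(c['obs']['position'],c['obs']['tcp_rot'],c['obs']['t'])
```

```text
[0.43588113 0.04104215 0.06649142] [ 3.14157745e+00 -5.70061363e-04  1.08710327e-01] 4.25
```

View pics/w3.png

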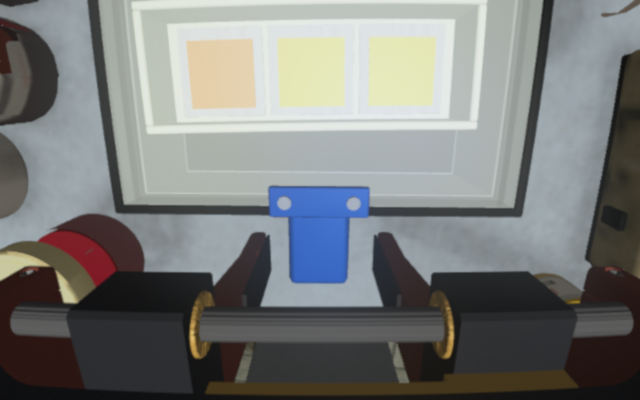

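View pics/s3.png

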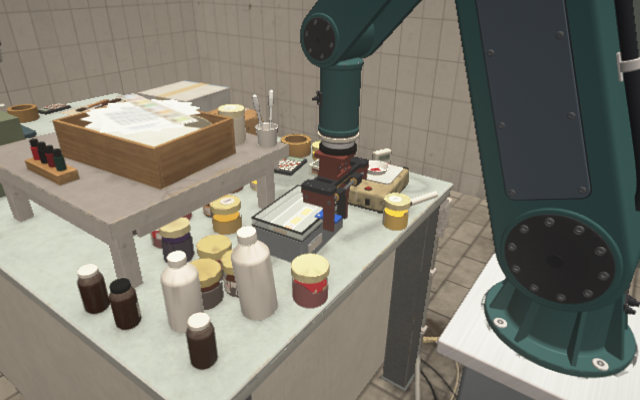

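Request:
jog_arm --pt "0 0 0 0 20" --pt "0 0 0 0 20" --pt "0 0 0 0 20" --pt "0 0 0 0 20" --pt "0.02 0 -0.12 0 20" --pt "0.02 0 -0.12 0 20"

```text
t: 5.1
position: [0.4374, 0.0426, 0.0805]
tcp_rot: [-3.14, 0.0, 0.109]
wrist_force: [1.6, 4.0, -2.6]
finger_gap: 0.0278
```

Request:
jog_arm --pt "0.06 0 -0.24 0 20" --pt "0.08 0 -0.23 0 20" --pt "0.11 0 -0.22 0 20" --pt "0.13 0 -0.21 0 20" --pt "0.15 0 -0.2 0 20" --pt "0.17 0 -0.18 0 20" --pt "0.18 0 -0.17 0 20" --pt "0.2 0 -0.15 0 20" --pt "0 0 0 0 20"

```text
t: 6.22
position: [0.5038, 0.0493, 0.1776]
tcp_rot: [-3.141, -0.002, 0.11]
wrist_force: [-2.3, 4.9, 1.7]
finger_gap: 0.0277
```

Run:
```python
from h import *
c=snap('wrist','w4.png'); print(c['obs']['position'],c['obs']['tcp_rot'],c['obs']['t'])
```

```text
[0.50381324 0.04927566 0.17762126] [-3.14094934e+00 -1.97912040e-03  1.09613890e-01] 6.225
```

View pics/w4.png

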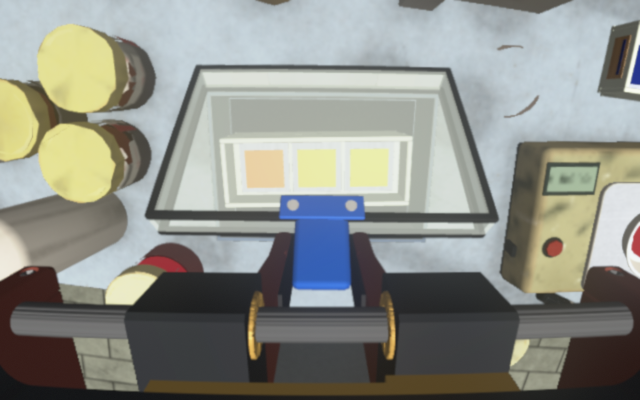

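The lid is about halfway up, tab held between the fingers (295–350, 225–290). Continuing the arc.

Request:
jog_arm --pt "0.21 0 -0.13 0 20" --pt "0.22 0 -0.11 0 20" --pt "0.23 0 -0.08 0 20" --pt "0.24 0 -0.06 0 20" --pt "0.24 0 -0.04 0 20" --pt "0.25 0 -0.01 0 20" --pt "0.25 0 0.01 0 20" --pt "0.24 0 0.03 0 20" --pt "0.15 0 0.03 0 20" --pt "0 0 0 0 20"

```text
t: 7.52
position: [0.6277, 0.0617, 0.2003]
tcp_rot: [3.14, -0.007, 0.11]
wrist_force: [0.3, 1.5, 7.7]
finger_gap: 0.0276
```

Run:
```python
from h import *
c=snap('wrist','w5.png'); snap('scene','s5.png'); print(c['obs']['position'],c['obs']['tcp_rot'],c['obs']['t'])
```

```text
[0.62771869 0.06172628 0.20032582] [ 3.14010179 -0.00746905  0.10978743] 7.525
```

View pics/s5.png

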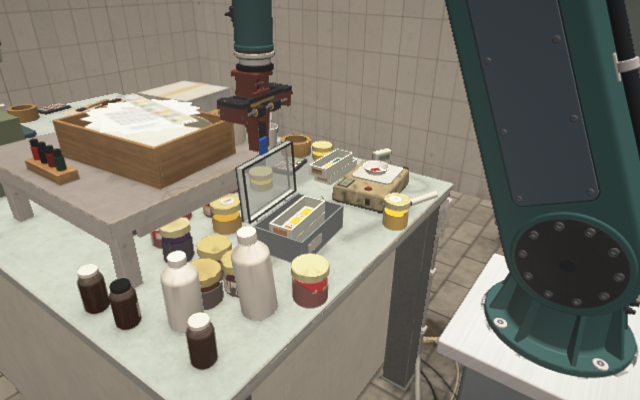

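View pics/w5.png

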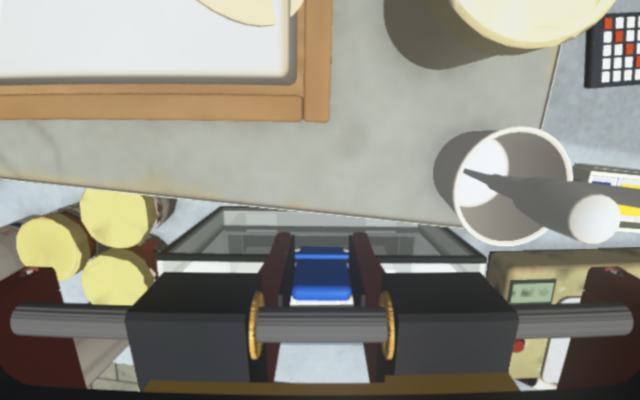

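Request:
jog_arm --pt "0 0 -0.05 0 50" --pt "0 0 0 0 60" --pt "0 0 0 0 60" --pt "0 0 -0.3 0 60" --pt "0 0 -0.6 0 60" --pt "0 0 -0.6 0 60" --pt "0 0 -0.6 0 60" --pt "-0.6 0 0 0 60" --pt "-0.8 0 0 0 60" --pt "-0.8 0 0 0 60" --pt "0 0 0 0 60"

```text
t: 9.0
position: [0.4888, 0.0476, 0.3284]
tcp_rot: [3.141, -0.0, 0.109]
wrist_force: [0.1, 0.0, 1.1]
finger_gap: 0.0528
```

Run:
```python
from h import *
c=snap('wrist','w6.png'); snap('scene','s6.png'); print(c['obs']['position'],c['obs']['tcp_rot'],c['obs']['t'])
```

```text
[0.48882286 0.04756084 0.32838835] [ 3.14146180e+00 -1.97129875e-05  1.09492136e-01] 9.0
```

View pics/s6.png

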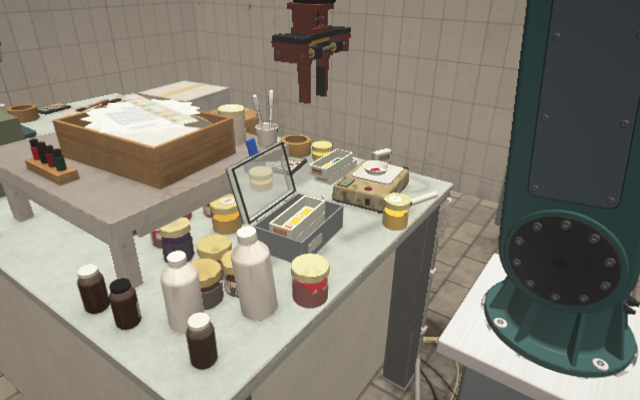

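View pics/w6.png

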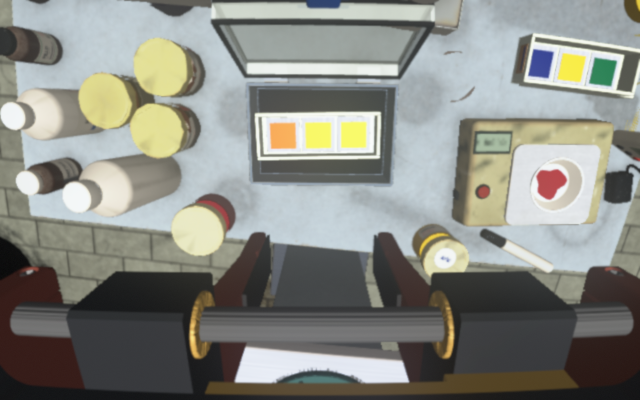

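Run:
```python
from h import *
im=cv2.imread('pics/w6.png')
cv2.imwrite('pics/crop8.png',cv2.resize(im[75:195,235:410],None,fx=4.5,fy=4.5,interpolation=cv2.INTER_CUBIC))
```

```text
(no output)
```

View pics/crop8.png

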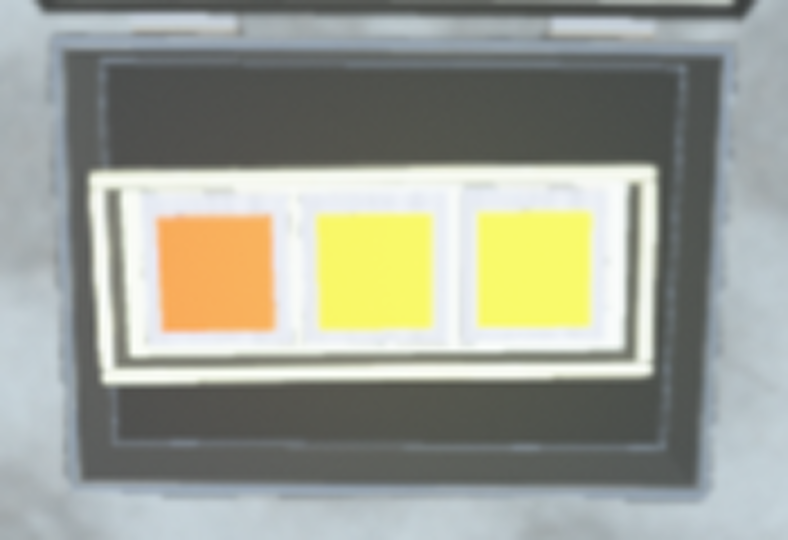

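```bash
cat >> h.py <<'E'
def quad(f,P,z,sc=4.5,ox=0,oy=0):
    c=load(f); Q=onz(c,[((x+.5)/sc-.5+ox,(y+.5)/sc-.5+oy) for x,y in P],z)
    print(Q.round(4).tolist(),'sides',[np.linalg.norm(Q[i]-Q[(i+1)%4]).round(4) for i in range(4)],'mid',Q.mean(0).round(4),'yaw',[np.arctan2(-(Q[i]-Q[j])[0],(Q[i]-Q[j])[1]).round(4) for i,j in((0,3),(1,2))])
E
python3 - <<'E'
from h import *
P=[(88,171),(103,385),(654,377),(660,165)]
for z in (.074,.08): quad('w6.png',P,z,4.5,235,75)
quad('w6.png',[(48,34),(74,490),(704,490),(735,42)],.062,4.5,235,75)
E
```

```text
[[0.5435, 0.1337, 0.074], [0.487, 0.1261, 0.074], [0.5056, -0.0231, 0.074], [0.5615, -0.0161, 0.074]] sides [np.float64(0.057), np.float64(0.1504), np.float64(0.0563), np.float64(0.1509)] mid [0.5244 0.0552 0.074 ] yaw [np.float64(0.1198), np.float64(0.1244)]
[[0.5437, 0.1326, 0.08], [0.4881, 0.1251, 0.08], [0.5064, -0.022, 0.08], [0.5615, -0.0151, 0.08]] sides [np.float64(0.0562), np.float64(0.1482), np.float64(0.0555), np.float64(0.1488)] mid [0.5249 0.0552 0.08  ] yaw [np.float64(0.1198), np.float64(0.1244)]
[[0.5775, 0.1489, 0.062], [0.4537, 0.1346, 0.062], [0.4735, -0.0446, 0.062], [0.5956, -0.0333, 0.062]] sides [np.float64(0.1247), np.float64(0.1803), np.float64(0.1226), np.float64(0.1831)] mid [0.5251 0.0514 0.062 ] yaw [np.float64(0.0987), np.float64(0.1099)]
```

Request:
jog_arm --pt "0 0 0 -1 85" --pt "0 0 0 -1 85" --pt "0 0 0 -1 85" --pt "0 0 0 -1 85" --pt "0 0 0 -1 85" --pt "0 0 0 -1 85" --pt "0 0 0 -1 85" --pt "0 0 0 -1 85" --pt "0 0 0 -1 85" --pt "0 0 0 -1 85" --pt "0 0 0 -1 85" --pt "0 0 0 -1 85" --pt "0 0 0 -1 85" --pt "0 0 0 -1 85" --pt "0 0 0 -1 85" --pt "0 0 0 -0.12 85" --pt "0 0 0 0 85"

```text
t: 11.22
position: [0.4927, 0.0476, 0.3272]
tcp_rot: [3.141, -0.0, 1.691]
wrist_force: [0.4, 0.9, 0.1]
finger_gap: 0.0745
```

Run:
```python
from h import *
go((.5245,.0552,.1),1.693); go((.5245,.0552,.045),1.693)
```

```text
units [0.06 0.54 3.79] turn -0.02
units [0.06 0.54 4.7 ] turn -0.02
```

Request:
jog_arm --pt "0.06 0.54 0.2 0 85" --pt "0 0 0.7 0 85" --pt "0 0 0.8 0 85" --pt "0 0 0.8 0 85" --pt "0 0 0.7 0 85" --pt "0 0 0.4 0 85" --pt "0 0 0.2 0 85" --pt "0 0 0 0 85" --pt "0 0 0 0 85"

```text
t: 12.35
position: [0.5246, 0.0552, 0.1001]
tcp_rot: [3.14, 0.0, 1.693]
wrist_force: [-0.2, 0.5, -0.2]
finger_gap: 0.0746
```

Run:
```python
from h import *
c=snap('wrist','w7.png'); snap('scene','s7.png'); go((.5245,.0552,.045),1.693)
for p in [(.5245+.028*np.cos(.122)+.0,.0552+.028*np.sin(.122),.074),(.5245-.028*np.cos(.122)+.0,.0552-.028*np.sin(.122),.074)]: print(proj(c,p))
```

```text
units [ 0.   -0.    0.92] turn -0.0
[[369.17249224 233.08816645]]
[[274.18653304 233.1345499 ]]
```

View pics/w7.png

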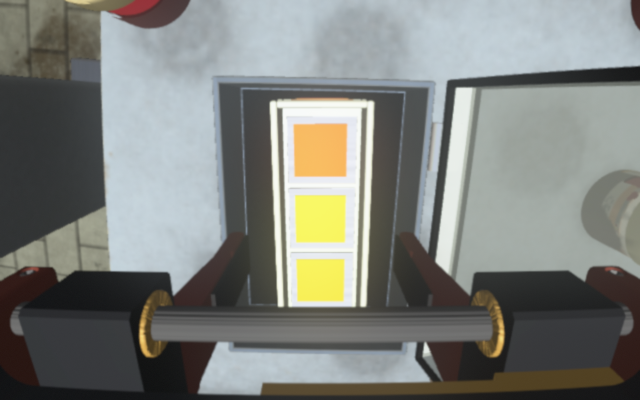

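View pics/s7.png

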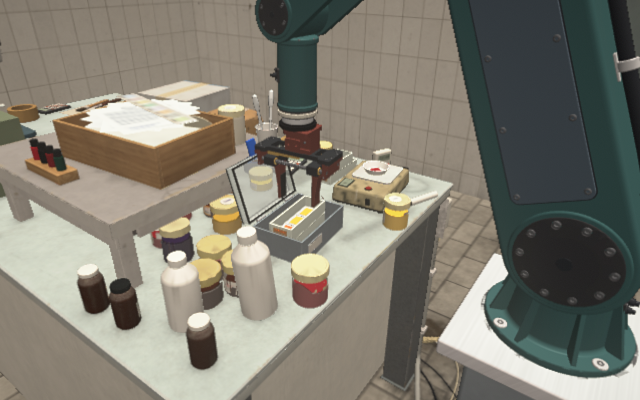

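Request:
jog_arm --pt "0 0 0.3 0 85" --pt "0 0 0.3 0 85" --pt "0 0 0.2 0 85" --pt "0 0 0.12 0 85" --pt "0 0 0 0 85" --pt "0 0 0 0 85"

```text
t: 13.2
position: [0.524, 0.0552, 0.0443]
tcp_rot: [3.141, 0.0, 1.693]
wrist_force: [-0.1, -0.6, -0.2]
finger_gap: 0.0744
```

Request:
jog_arm --pt "0 0 0 0 50" --pt "0 0 0 0 50" --pt "0 0 0 0 50" --pt "0 0 0 0 50" --pt "0 0 0 0 50" --pt "0 0 -0.1 0 50" --pt "0 0 -0.2 0 50" --pt "0 0 -0.3 0 50" --pt "0 0 -0.3 0 50" --pt "0 0 0 0 50"

```text
t: 14.45
position: [0.5244, 0.0552, 0.0993]
tcp_rot: [3.139, 0.0, 1.693]
wrist_force: [-0.3, 0.4, -3.2]
finger_gap: 0.0557
```

Run:
```python
from h import *
c=snap('wrist','w8.png'); snap('scene','s8.png')
```

```text
(no output)
```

View pics/w8.png

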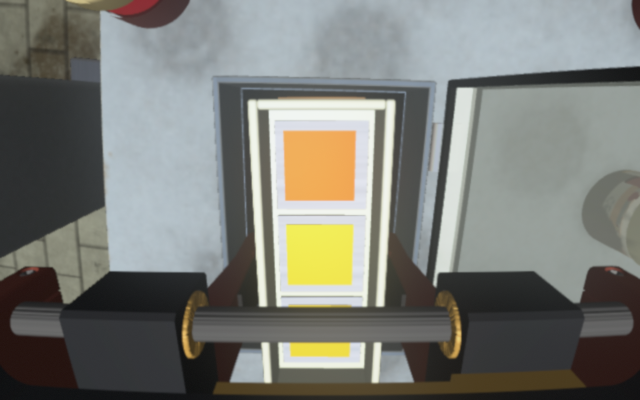

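View pics/s8.png

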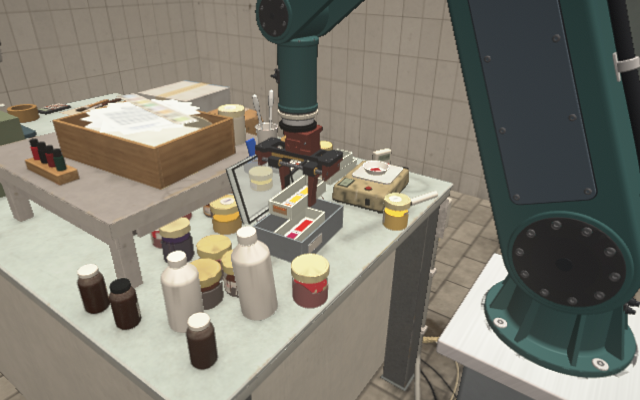

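```bash
cat >> h.py <<'E'
def held(f,uvs,dz):
    "corners uv -> tool frame coords at height dz above TCP"
    c=load(f); o=c['obs']; Q=onz(c,uvs,o['position'][2]+dz)
    Rm=R.from_euler('xyz',o['tcp_rot']).as_matrix(); return (Q-o['position'])@Rm
E
python3 - <<'E'
from h import *
im=cv2.imread('pics/w8.png')
cv2.imwrite('pics/crop9.png',cv2.resize(im[85:245,235:410],None,fx=4.5,fy=4.5,interpolation=cv2.INTER_CUBIC)[:600])
E
```

```text
(no output)
```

View pics/crop9.png

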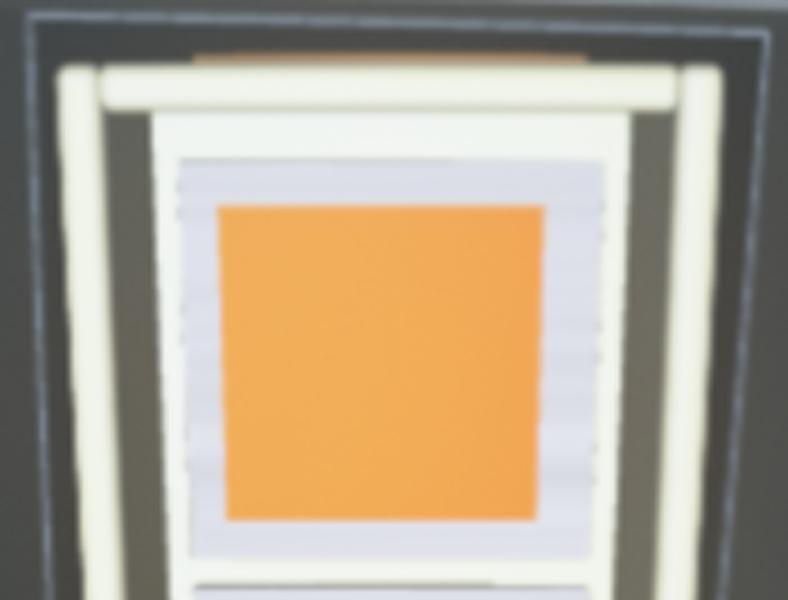

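Run:
```python
from h import *
s=lambda P:[((x+.5)/4.5-.5+235,(y+.5)/4.5-.5+85) for x,y in P]
print(held('w8.png',s([(58,65),(722,65),(84,600),(696,600)]),.0297).round(4))
```

```text
[[ 0.0753 -0.0281 -0.0298]
 [ 0.0753  0.0273 -0.0297]
 [ 0.0283 -0.0283 -0.0298]
 [ 0.0283  0.0275 -0.0296]]
```

Run:
```python
from h import *
o=readout.get_obs(); go((.5244,-.2,.17),1.602)
o['tcp_rot']=np.array([np.pi,0,1.602]); o['position']=np.array((.5244,-.2,.17)); go((.6485,-.286,.13),1.602,o)
```

```text
units [-4.22 -0.5  -1.2 ] turn 0.87
units [-1.5   2.02  0.67] turn -0.0
```

Request:
jog_arm --pt "0 0 -0.4 0 50" --pt "0 0 -0.5 0 50" --pt "0 0 -0.3 0 50" --pt "-0.4 -0.05 0 0 50" --pt "-0.6 -0.08 0 0 50" --pt "-0.6 -0.08 0 0 50" --pt "-0.6 -0.07 0 0 50" --pt "-0.6 -0.07 0 0 50" --pt "-0.6 -0.07 0 0 50" --pt "-0.5 -0.05 0 0 50" --pt "-0.32 -0.03 0 0 50" --pt "0 0 0 0.45 50" --pt "0 0 0 0.42 50" --pt "0 0 0 0 50"

```text
t: 16.3
position: [0.5242, -0.1993, 0.1692]
tcp_rot: [-3.14, -0.001, 1.602]
wrist_force: [0.2, -0.2, -2.8]
finger_gap: 0.0558
```

Request:
jog_arm --pt "-0.3 0.4 0 0 50" --pt "-0.4 0.5 0 0 50" --pt "-0.4 0.5 0 0 50" --pt "-0.25 0.4 0 0 50" --pt "-0.15 0.22 0 0 50" --pt "0 0 0.35 0 50" --pt "0 0 0.32 0 50" --pt "0 0 0 0 50" --pt "0 0 0 0 50"

```text
t: 17.42
position: [0.6486, -0.2858, 0.1298]
tcp_rot: [-3.142, -0.0, 1.602]
wrist_force: [0.9, -0.2, -2.5]
finger_gap: 0.0558
```

Run:
```python
from h import *
c=snap('wrist','w9.png'); snap('scene','s9.png'); go((.6485,-.286,.0663),1.602);print(c['obs']['tcp_rot'])
```

```text
units [ 0.   -0.01  1.07] turn 0.0
[-3.14150585e+00 -2.21335518e-04  1.60227023e+00]
```

View pics/w9.png

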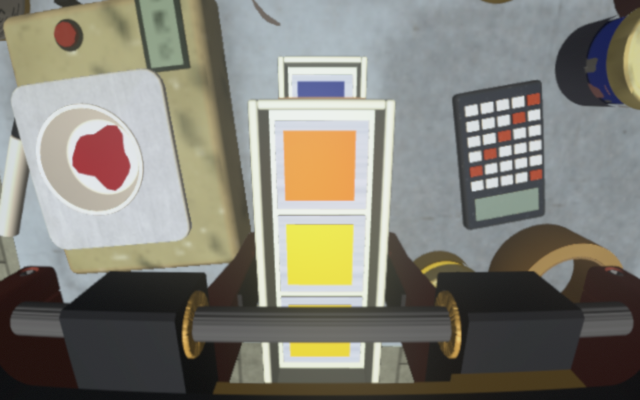

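View pics/s9.png

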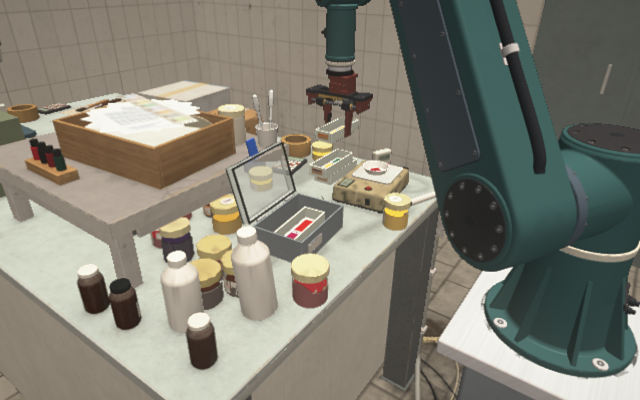

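Run:
```python
from h import *
im=cv2.imread('pics/w9.png')
cv2.imwrite('pics/crop10.png',cv2.resize(im[45:125,235:410],None,fx=4.5,fy=4.5,interpolation=cv2.INTER_CUBIC))
c=load('w1.png')
for z in(.03,.06,): print(onz(c,[(221,190),(372,179)],z).round(3).tolist())
```

```text
[[0.567, -0.14, 0.03], [0.589, -0.336, 0.03]]
[[0.575, -0.148, 0.06], [0.595, -0.331, 0.06]]
```

View pics/crop10.png

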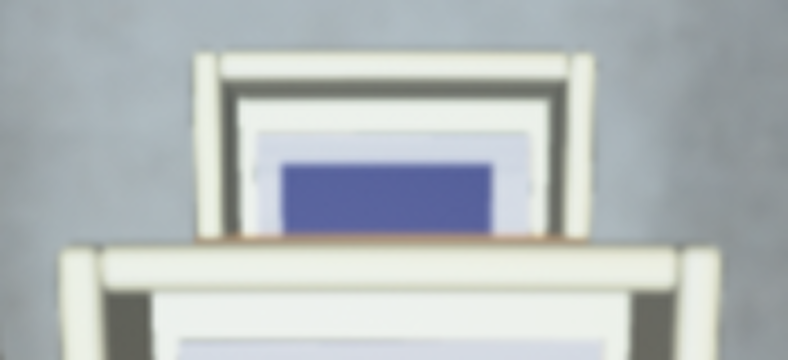

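Run:
```python
from h import *
s=lambda P:[((x+.5)/4.5-.5+235,(y+.5)/4.5-.5+45) for x,y in P]
z=load('w9.png')['obs']['position'][2]
print(held('w9.png',s([(193,52),(595,52),(200,238),(588,238)]),.066-z).round(4))
print(held('w9.png',s([(60,245),(720,245)]),.0297).round(4))
```

```text
[[ 0.1025 -0.0277  0.0638]
 [ 0.1026  0.0279  0.0638]
 [ 0.0776 -0.0274  0.0638]
 [ 0.0776  0.0276  0.0638]]
[[ 0.0753 -0.028  -0.0297]
 [ 0.0753  0.0271 -0.0297]]
```

Request:
jog_arm --pt "-0.01 0 0.25 0 50" --pt "0 0 0.25 0 50" --pt "0 0 0.2 0 50" --pt "0 0 0.12 0 50" --pt "0 0 0.08 0 50" --pt "0 0 0.05 0 50" --pt "0 0 0.05 0 50" --pt "0 0 0 0 50"

```text
t: 18.52
position: [0.6486, -0.2866, 0.0696]
tcp_rot: [-3.142, -0.0, 1.602]
wrist_force: [0.1, 0.9, -3.2]
finger_gap: 0.0558
```

Request:
jog_arm --pt "0 0 0.03 0 50" --pt "0 0 0.02 0 50" --pt "0 0 0.01 0 50" --pt "0 0 0 0 50"

```text
t: 19.02
position: [0.6487, -0.2866, 0.0664]
tcp_rot: [3.141, 0.0, 1.602]
wrist_force: [-0.8, 0.7, -0.6]
finger_gap: 0.056
```

Force has dropped to about zero at the expected seat height. A touch more, then look before releasing.

Request:
jog_arm --pt "0 0 0.01 0 50" --pt "0 0 0 0 50"

```text
t: 19.27
position: [0.6486, -0.2866, 0.0663]
tcp_rot: [3.141, 0.0, 1.602]
wrist_force: [-2.6, 1.4, 5.5]
finger_gap: 0.0558
```

Run:
```python
from h import *
c=snap('wrist','w10.png'); snap('scene','s10.png')
im=cv2.imread('pics/w10.png')
cv2.imwrite('pics/crop11.png',cv2.resize(im[45:165,235:410],None,fx=4.5,fy=4.5,interpolation=cv2.INTER_CUBIC))
im=cv2.imread('pics/s10.png')
cv2.imwrite('pics/crop12.png',cv2.resize(im[110:210,280:400],None,fx=6,fy=6,interpolation=cv2.INTER_CUBIC))
```

```text
(no output)
```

View pics/crop11.png

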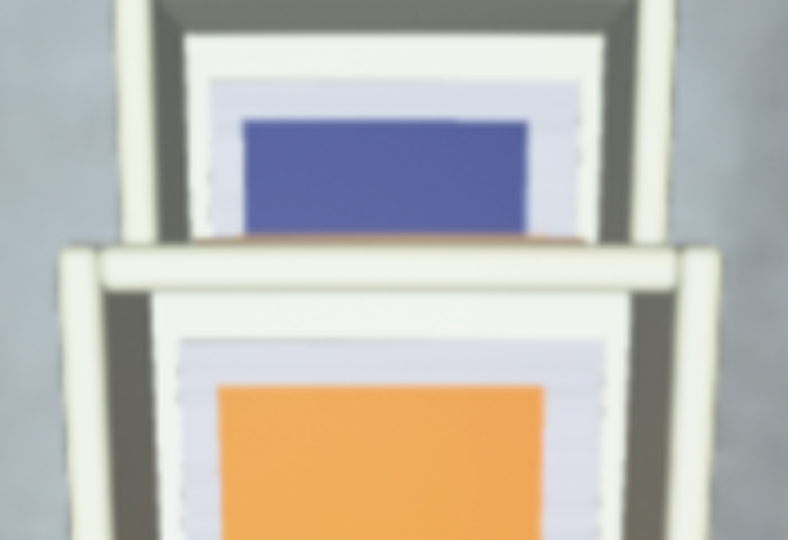

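View pics/crop12.png

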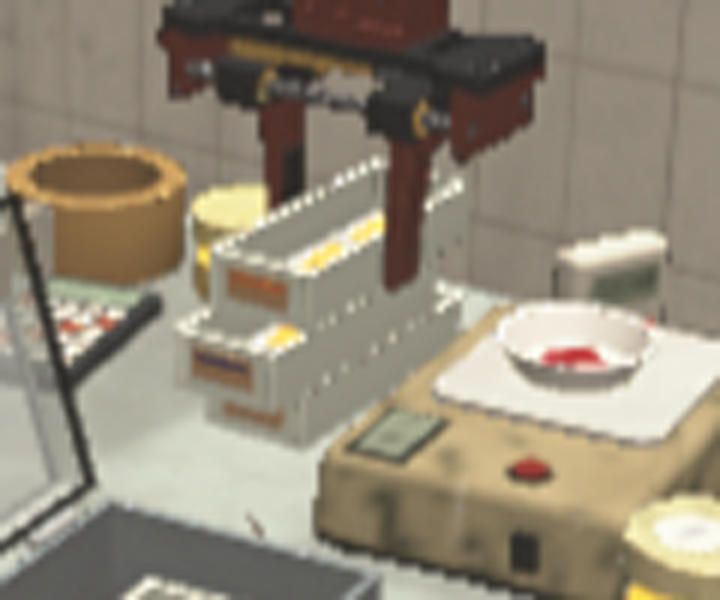

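Request:
jog_arm --pt "0 0 0 0 66" --pt "0 0 0 0 72" --pt "0 0 0 0 76" --pt "0 0 0 0 76" --pt "0 0 -0.2 0 76" --pt "0 0 -0.4 0 76" --pt "0 0 -0.5 0 76" --pt "0 0 -0.8 0 76" --pt "0 0 -0.8 0 76" --pt "0 0 -0.6 0 76" --pt "0 0 0 0 76"

```text
t: 20.75
position: [0.6507, -0.2877, 0.2685]
tcp_rot: [3.134, 0.004, 1.602]
wrist_force: [0.4, -0.8, 0.8]
finger_gap: 0.067
```

Run:
```python
from h import *
c=snap('wrist','w11.png'); print(c['obs']['position'],c['obs']['tcp_rot'])
im=cv2.imread('pics/w11.png')
```

```text
[ 0.65065785 -0.28765176  0.2685389 ] [3.13441588 0.00416839 1.60192522]
```

View pics/w11.png

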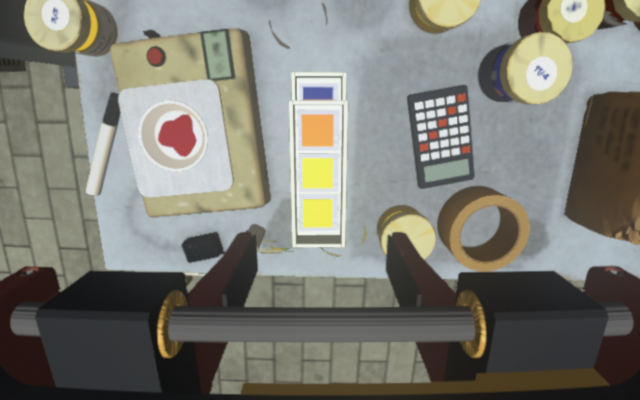

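Run:
```python
from h import *
c=snap('wrist','w12.png'); print(c['obs']['position'],c['obs']['tcp_rot'])
im=cv2.imread('pics/w12.png')
cv2.imwrite('pics/crop13.png',cv2.resize(im[65:255,280:360],None,fx=3,fy=3,interpolation=cv2.INTER_CUBIC))
```

```text
[ 0.64941453 -0.28698581  0.26572856] [3.13818424e+00 1.95045644e-03 1.60196579e+00]
```

View pics/crop13.png

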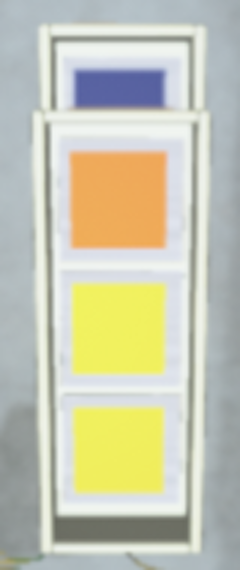

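Run:
```python
from h import *
# order: far(+y) end = image top: want P0=(+x,+y)?  image right=+x
P=[(210,111),(33,112),(39,553),(202,553)]
Q=[(204,25),(38,26)]
quad('w12.png',P,.096,3,280,65)
c=load('w12.png'); print(onz(c,[((x+.5)/3-.5+280,(y+.5)/3-.5+65) for x,y in Q],.066).round(4))
```

```text
[[0.6738, -0.2107, 0.096], [0.6185, -0.2127, 0.096], [0.6218, -0.3618, 0.096], [0.679, -0.36, 0.096]] sides [np.float64(0.0553), np.float64(0.1491), np.float64(0.0572), np.float64(0.1494)] mid [ 0.6483 -0.2863  0.096 ] yaw [np.float64(0.0345), np.float64(0.0221)]
[[ 0.6729 -0.1825  0.066 ]
 [ 0.6174 -0.1846  0.066 ]]
```

Run:
```python
from h import *
go((.5244,.0,.27),1.693)
```

```text
units [ 4.84 -1.92 -0.1 ] turn -0.87
```

Request:
jog_arm --pt "0.2 -0.5 -0.1 0 85" --pt "0.5 -0.6 0 0 85" --pt "0.7 -0.4 0 0 85" --pt "0.8 -0.3 0 0 85" --pt "0.8 -0.12 0 0 85" --pt "0.8 0 0 0 85" --pt "0.7 0 0 0 85" --pt "0.34 0 0 -0.4 85" --pt "0 0 0 -0.47 85" --pt "0 0 0 0 85" --pt "0 0 0 0 85"

```text
t: 22.22
position: [0.5239, -0.0001, 0.2685]
tcp_rot: [-3.14, -0.001, 1.692]
wrist_force: [0.5, -0.5, 0.2]
finger_gap: 0.0751
```

Run:
```python
from h import *
c=snap('wrist','w13.png'); print(c['obs']['position'],c['obs']['tcp_rot'])
im=cv2.imread('pics/w13.png')
cv2.imwrite('pics/crop14.png',cv2.resize(im[30:230,230:430],None,fx=3,fy=3,interpolation=cv2.INTER_CUBIC))
```

```text
[ 5.23857399e-01 -6.47404250e-05  2.68526207e-01] [-3.13979428e+00 -5.11445958e-04  1.69174934e+00]
```

View pics/w13.png

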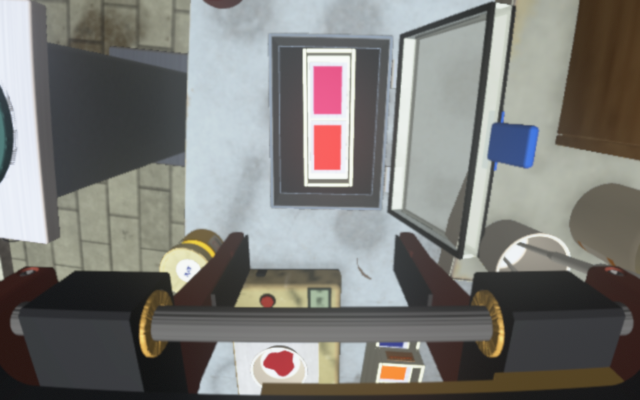

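View pics/crop14.png

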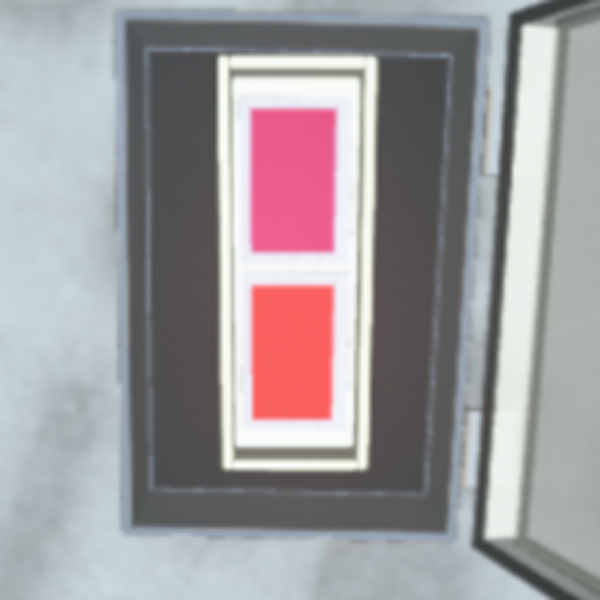

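Run:
```python
from h import *
quad('w13.png',[(377,55),(217,55),(223,470),(369,470)],.044,3,230,30)
```

```text
[[0.5428, 0.1349, 0.044], [0.4869, 0.128, 0.044], [0.5054, -0.0212, 0.044], [0.5615, -0.0143, 0.044]] sides [np.float64(0.0564), np.float64(0.1503), np.float64(0.0566), np.float64(0.1504)] mid [0.5241 0.0569 0.044 ] yaw [np.float64(0.1244), np.float64(0.1233)]
```

Run:
```python
from h import *
go((.5241-.004*.992,.0569-.004*.124,.019),1.695)
```

```text
units [0.94 0.05 4.16] turn -0.03
```

Request:
jog_arm --pt "0.5 0.03 0 0 85" --pt "0.44 0.02 0.3 -0.03 85" --pt "0 0 0.7 0 85" --pt "0 0 0.8 0 85" --pt "0 0 0.7 0 85" --pt "0 0 0.5 0 85" --pt "0 0 0.3 0 85" --pt "0 0 0.2 0 85" --pt "0 0 0 0 85"

```text
t: 23.4
position: [0.5201, 0.0562, 0.0589]
tcp_rot: [-3.14, -0.0, 1.696]
wrist_force: [1.1, 0.2, 0.1]
finger_gap: 0.0747
```

Run:
```python
from h import *
c=snap('wrist','w14.png'); snap('scene','s14.png'); go((.5241-.004*.992,.0569-.004*.124,.019),1.695)
im=cv2.imread('pics/s14.png')
cv2.imwrite('pics/crop15.png',cv2.resize(im[130:270,220:360],None,fx=4.2,fy=4.2,interpolation=cv2.INTER_CUBIC))
```

```text
units [ 0.   -0.01  0.68] turn 0.01
```

View pics/crop15.png

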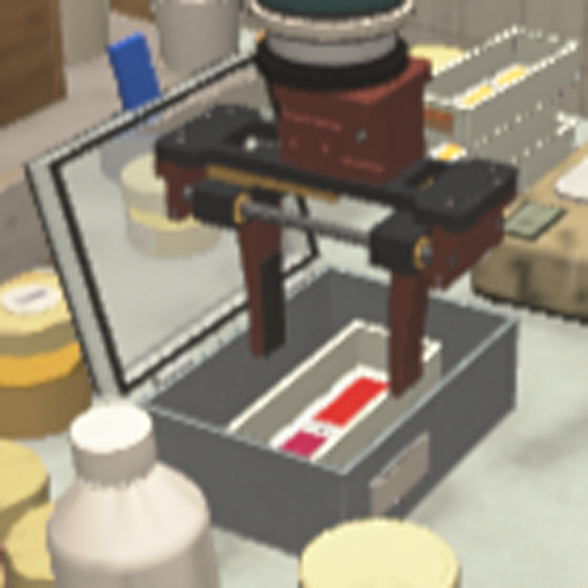

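View pics/w14.png

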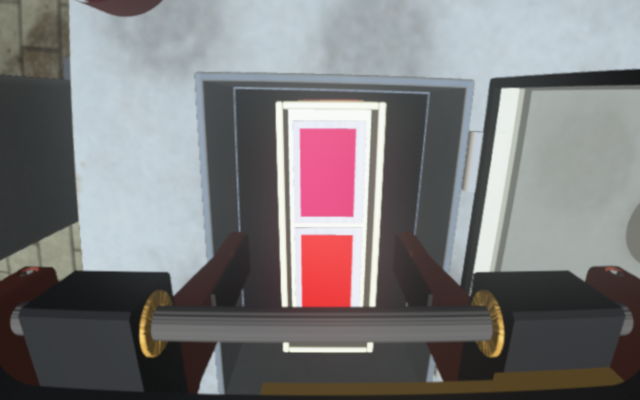

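Request:
jog_arm --pt "0 0 0.2 0 85" --pt "0 0 0.15 0 85" --pt "0 0 0.12 0 85" --pt "0 0 0.08 0 85" --pt "0 0 0 0 85"

```text
t: 24.12
position: [0.5202, 0.0565, 0.026]
tcp_rot: [-3.141, -0.0, 1.696]
wrist_force: [-0.3, 0.5, 0.3]
finger_gap: 0.0743
```

Request:
jog_arm --pt "0 0 0.06 0 85" --pt "0 0 0.06 0 85" --pt "0 0 0 0 85"

```text
t: 24.5
position: [0.5203, 0.0565, 0.0191]
tcp_rot: [-3.141, -0.0, 1.696]
wrist_force: [-0.3, -0.2, 0.5]
finger_gap: 0.0751
```

Request:
jog_arm --pt "0 0 0 0 76" --pt "0 0 0 0 68" --pt "0 0 0 0 60" --pt "0 0 0 0 50" --pt "0 0 0 0 50" --pt "0 0 0 0 50" --pt "0 0 0 0 50"

```text
t: 25.38
position: [0.5211, 0.0565, 0.0195]
tcp_rot: [3.141, 0.0, 1.696]
wrist_force: [1.7, 0.9, 1.5]
finger_gap: 0.0553
```

Request:
jog_arm --pt "0 0 -0.1 0 50" --pt "0 0 -0.2 0 50" --pt "0 0 -0.3 0 50" --pt "0 0 -0.4 0 50" --pt "0 0 -0.4 0 50" --pt "0 0 0 0 50" --pt "0 0 0 0 50"

```text
t: 26.25
position: [0.5198, 0.0565, 0.1029]
tcp_rot: [-3.141, -0.0, 1.696]
wrist_force: [-0.2, -1.0, -2.5]
finger_gap: 0.0562
```

Run:
```python
from h import *
c=snap('wrist','w15.png'); snap('scene','s15.png'); print(c['obs']['position'])
im=cv2.imread('pics/w15.png')
cv2.imwrite('pics/crop16.png',cv2.resize(im[85:210,235:410],None,fx=4.5,fy=4.5,interpolation=cv2.INTER_CUBIC)[:600])
im=cv2.imread('pics/s15.png')
cv2.imwrite('pics/crop17.png',cv2.resize(im[130:270,220:360],None,fx=4.2,fy=4.2,interpolation=cv2.INTER_CUBIC))
```

```text
[0.51980886 0.05646304 0.10287056]
```

View pics/crop16.png

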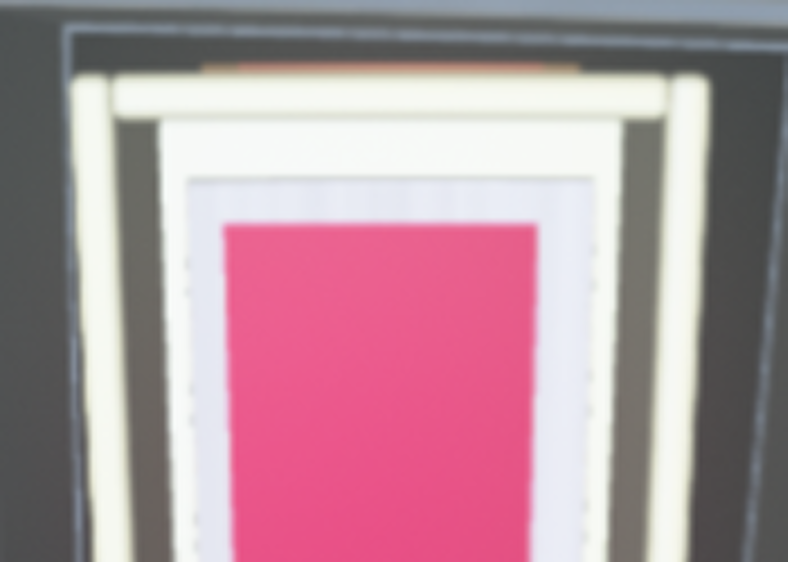

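View pics/crop17.png

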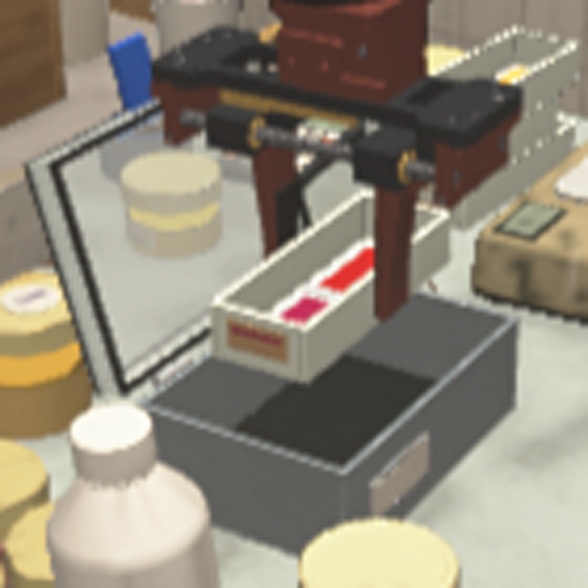

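Run:
```python
from h import *
s=lambda P:[((x+.5)/4.5-.5+235,(y+.5)/4.5-.5+85) for x,y in P]
print(held('w15.png',s([(70,74),(711,74),(94,560),(686,560)]),.0247).round(4))
go((.5244,-.2,.19),1.602)
o=readout.get_obs()
o['tcp_rot']=np.array([np.pi,0,1.602]); o['position']=np.array((.5244,-.2,.19)); go((.6474,-.2583,.165),1.602,o)
```

```text
[[ 0.0746 -0.0282 -0.0247]
 [ 0.0747  0.0274 -0.0247]
 [ 0.0306 -0.0282 -0.0247]
 [ 0.0306  0.0274 -0.0247]]
units [-4.25 -0.45 -1.46] turn 0.9
units [-1.04  2.02  0.42] turn -0.0
```

Request:
jog_arm --pt "0 0 -0.4 0 50" --pt "0 0 -0.6 0 50" --pt "0 0 -0.46 0 50" --pt "-0.4 -0.05 0 0 50" --pt "-0.6 -0.07 0 0 50" --pt "-0.6 -0.07 0 0 50" --pt "-0.6 -0.06 0 0 50" --pt "-0.6 -0.06 0 0 50" --pt "-0.6 -0.06 0 0 50" --pt "-0.5 -0.05 0 0 50" --pt "-0.35 -0.03 0 0 50" --pt "0 0 0 0.45 50" --pt "0 0 0 0.45 50" --pt "0 0 0 0 50"

```text
t: 28.1
position: [0.5253, -0.1996, 0.1902]
tcp_rot: [-3.14, -0.001, 1.602]
wrist_force: [-0.2, -1.2, -1.7]
finger_gap: 0.0558
```

Request:
jog_arm --pt "-0.2 0.4 0 0 50" --pt "-0.28 0.5 0 0 50" --pt "-0.28 0.5 0 0 50" --pt "-0.18 0.4 0 0 50" --pt "-0.1 0.22 0.2 0 50" --pt "0 0 0.22 0 50" --pt "0 0 0 0 50" --pt "0 0 0 0 50"

```text
t: 29.1
position: [0.6477, -0.258, 0.1654]
tcp_rot: [-3.14, -0.001, 1.602]
wrist_force: [-0.4, -0.1, -2.6]
finger_gap: 0.0556
```

Run:
```python
from h import *
c=snap('wrist','w16.png'); snap('scene','s16.png'); go((.6474,-.2583,.1015),1.602);print(c['obs']['tcp_rot'])
im=cv2.imread('pics/w16.png')
cv2.imwrite('pics/crop18.png',cv2.resize(im[45:170,235:410],None,fx=4.5,fy=4.5,interpolation=cv2.INTER_CUBIC))
```

```text
units [ 0.   -0.02  1.08] turn 0.0
[-3.14047691e+00 -7.18784110e-04  1.60207759e+00]
```

View pics/w16.png

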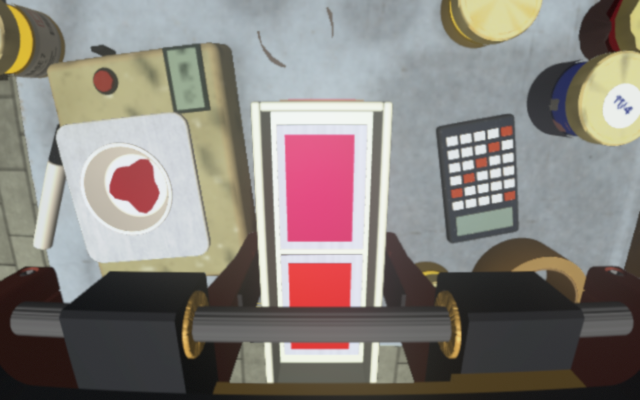

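View pics/s16.png

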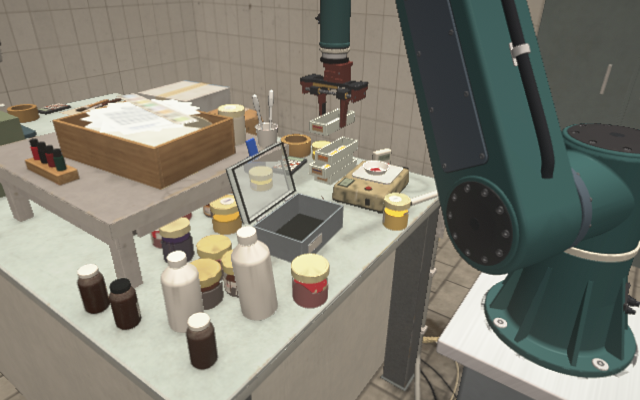

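Request:
jog_arm --pt "0 0 0.25 0 50" --pt "0 0 0.25 0 50" --pt "0 0 0.2 0 50" --pt "0 0 0.12 0 50" --pt "0 0 0.1 0 50" --pt "0 0 0.06 0 50" --pt "0 0 0.03 0 50" --pt "0 0 0 0 50"

```text
t: 30.2
position: [0.6488, -0.2586, 0.1052]
tcp_rot: [3.141, 0.0, 1.602]
wrist_force: [0.2, -0.4, -2.5]
finger_gap: 0.0558
```

Request:
jog_arm --pt "0 0 0.02 0 50" --pt "0 0 0.02 0 50" --pt "0 0 0 0 50"

```text
t: 30.58
position: [0.6486, -0.2585, 0.1026]
tcp_rot: [-3.141, -0.0, 1.602]
wrist_force: [0.2, -1.1, -2.8]
finger_gap: 0.056
```

Request:
jog_arm --pt "0 -0.01 0.01 0 50" --pt "0 0 0.01 0 50" --pt "0 0 0 0 50"

```text
t: 30.95
position: [0.6481, -0.2586, 0.1015]
tcp_rot: [-3.142, -0.0, 1.602]
wrist_force: [-0.9, -0.0, -1.1]
finger_gap: 0.0553
```

Request:
jog_arm --pt "0 0 0.01 0 50" --pt "0 0 0 0 50"

```text
t: 31.2
position: [0.6481, -0.2586, 0.1015]
tcp_rot: [3.141, 0.0, 1.602]
wrist_force: [-2.3, 1.3, 4.1]
finger_gap: 0.0556
```

Contact at the expected seat height. I'll check the view, then release.

Run:
```python
from h import *
snap('scene','s17.png')
im=cv2.imread('pics/s17.png')
cv2.imwrite('pics/crop19.png',cv2.resize(im[90:210,280:400],None,fx=5,fy=5,interpolation=cv2.INTER_CUBIC))
```

```text
(no output)
```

View pics/crop19.png

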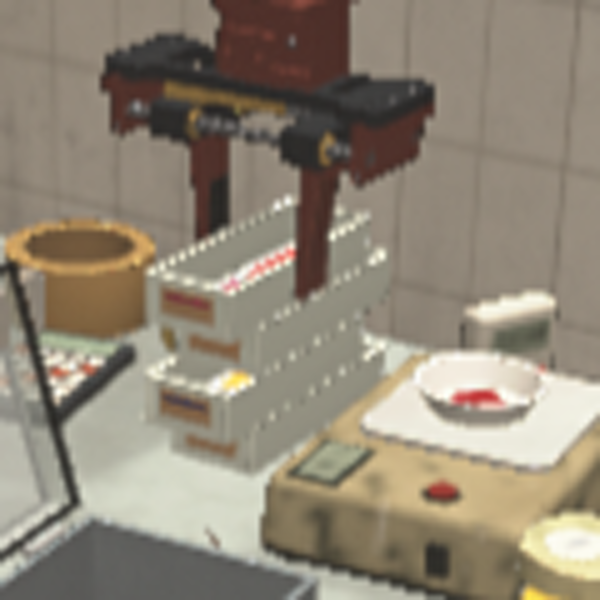

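The four trays form an even zigzag, with the top tray level. Releasing and retreating.

Request:
jog_arm --pt "0 0 0 0 66" --pt "0 0 0 0 72" --pt "0 0 0 0 76" --pt "0 0 0 0 76" --pt "0 0 -0.2 0 76" --pt "0 0 -0.4 0 76" --pt "0 0 -0.5 0 76" --pt "0 0 -0.7 0 76" --pt "0 0 -0.7 0 76" --pt "0 0 -0.3 0 76" --pt "0 0 0 0 76" --pt "0 0 0 0 76" --pt "0 0 0 0 76"

```text
t: 32.88
position: [0.6472, -0.2581, 0.2666]
tcp_rot: [-3.138, -0.002, 1.602]
wrist_force: [-0.1, 0.6, 0.6]
finger_gap: 0.0669
```

Run:
```python
from h import *
c=snap('wrist','w18.png'); snap('scene','s18.png'); print(c['obs']['position'],c['obs']['tcp_rot'])
im=cv2.imread('pics/w18.png')
cv2.imwrite('pics/crop20.png',cv2.resize(im[65:265,270:370],None,fx=3,fy=3,interpolation=cv2.INTER_CUBIC))
im=cv2.imread('pics/s18.png')
cv2.imwrite('pics/crop21.png',cv2.resize(im[90:210,280:400],None,fx=5,fy=5,interpolation=cv2.INTER_CUBIC))
```

```text
[ 0.64715346 -0.25811136  0.26664269] [-3.13841241e+00 -1.84063425e-03  1.60187728e+00]
```

View pics/crop20.png

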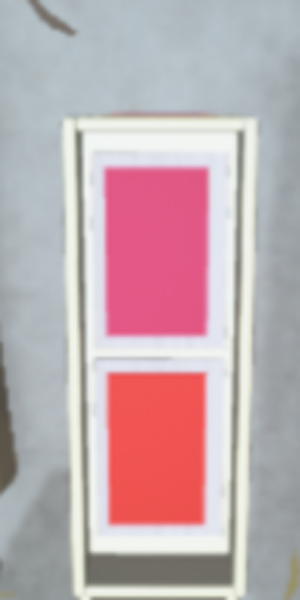

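View pics/crop21.png

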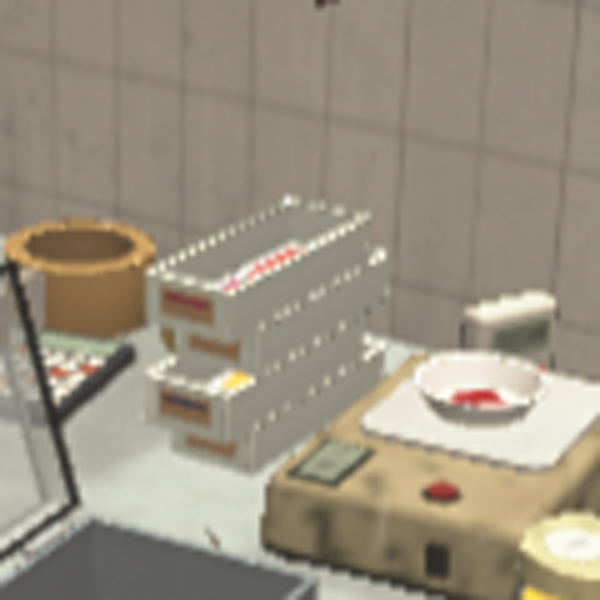

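View pics/s18.png

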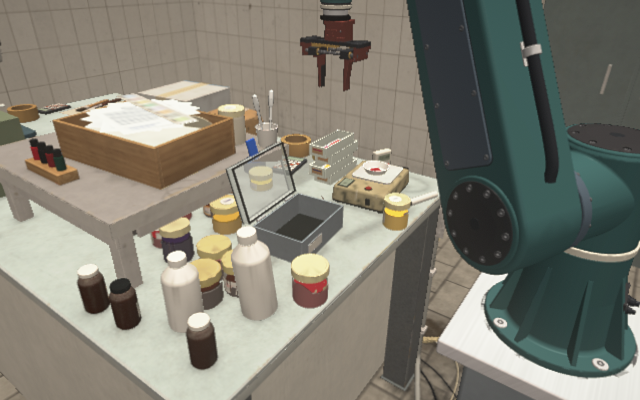

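Run:
```python
from h import *
quad('w18.png',[(258,117),(62,118),(74,598),(245,598)],.126,3,270,65)
quad('w18.png',[(258,117),(62,118),(74,598),(245,598)],.132,3,270,65)
```

```text
[[0.6734, -0.183, 0.126], [0.6174, -0.1851, 0.126], [0.6225, -0.3351, 0.126], [0.6779, -0.3333, 0.126]] sides [np.float64(0.056), np.float64(0.1502), np.float64(0.0554), np.float64(0.1504)] mid [ 0.6478 -0.2591  0.126 ] yaw [np.float64(0.0297), np.float64(0.0337)]
[[0.6729, -0.1831, 0.132], [0.618, -0.1851, 0.132], [0.6229, -0.3322, 0.132], [0.6772, -0.3304, 0.132]] sides [np.float64(0.0549), np.float64(0.1472), np.float64(0.0544), np.float64(0.1474)] mid [ 0.6478 -0.2577  0.132 ] yaw [np.float64(0.0297), np.float64(0.0337)]
```

```bash
python3 -c "
from h import *
print(hand_in())"
```

```text
the job is handed in; nothing more can be done
None
```

The lid is open, both trays are on the drying stack in the zigzag, and the job is handed in. `hand_in()` gives no verdict, so the results below are my own camera checks.

- **Lid:** I swung it open by its blue tab and let go past the tipping point. It fell back and stayed open in every later picture. I judged this by eye and did not measure the angle.
- **Third tray (from the case, upper):** It seated at about (0.648, -0.286) m, shifted 28.3 mm back from the second tray. The second tray had moved less than 1 mm.
- **Fourth tray (from the case, lower):** Its top measured at (0.648, -0.259) m, about 1 mm from straight over the second tray. Its apparent size fits a rim 126 mm above the bench, meaning fully down, and its yaw matches the stack at about 0.03 rad.
- **Forces:** Readings after each move stayed below about 8 N, mostly 5 N or less.
- **Bench objects:** In the last scene picture the jars and bottles looked unmoved, the four trays sat in an even zigzag, and the gripper was clear above them.
- **Time:** About 33 s of the allowed 70 s.

No check failed or disagreed. After the last placing I did not measure the bottom, second and third trays again; I only checked them by eye in the scene picture.

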